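# Assemble a charger on the bench fixture

### The arm

A 6-joint arm with a two-finger parallel gripper is mounted at the origin on the work surface. World frame = base frame: x ahead of the robot, y to its left, z up, the work surface at z = 0. Lengths are in m, angles in rad, forces in N, time in s.
With the tool pointing down it reaches from about 0.25 to 0.725 m from the base axis. Payload 4 kg.
Tool frame: the origin (TCP) lies at the very end of the fingers, on their centre line; the grasp point (between the pads) lies 19 mm behind it; z points along the fingers, y is the line along which they close (so a half turn about z gives the same grasp; the last joint's range is limited). The gripper opens to 85 mm and grips with 20 to 120 N. Pads are 22 mm wide; open, the fingers measure 114 mm over their backs; the gripper's body (76 mm by 85 mm) begins 54 mm behind the grasp point. The pads swing forward as they close: fully open they stand 13 mm farther back than shut.
Start: joints at [-1.263, 0.241, 0.005, 1.335, 0, 1.571], TCP at [0.151, -0.477, 0.231] pointing down, gripper open.
Joint ranges: [-2.72, 2.72], [-1.05, 1.87], [-1.09, 1.28], [-1.99, 2.15], [-1.42, 1.44], [-3.14, 3.14]. Speed limits (rad/s): [2.79, 2.79, 3.14, 3.14, 3.14, 3.14].

### API

Orientations are given as [roll, pitch, yaw] about the fixed x, y, z axes, in that order (R = Rz(yaw) Ry(pitch) Rx(roll)).
In Python, from workcell import manip, solver, status, viewer gives the robot as it stands. The module is installed in compiled form; this text tells all that it offers. Calls block until the motion is done:
- manip.reach(position, orientation): joint-space move of the TCP to a pose.
- manip.move_straight(position, ori=None, v=0.15, contact_N=None): straight line of the TCP; ori=None keeps the orientation; v is the mean speed in m/s. With contact_N (N) it stops when the force on the tool has changed by that much, and returns True; else False.
- manip.move_joints(angles): joint-space move.
- manip.command_gripper(opening, newtons=None): finger opening in m; newtons is the grip in N (None keeps the last); returns when the fingers have stopped.
- manip.hold(seconds).
- solver.ik(position, orientation): joint angles nearest the present ones, or None.
- status.get_state(): the state.
- viewer.capture(name): name is "scene" or "top"; returns a dict with "color" (420x560x3 uint8, red, green, blue), "camera_matrix" (3x3 intrinsics, pixels), "view" (4x4, takes a point from world to camera coordinates). Camera axes: x right, y up, looking along -z (the intrinsics and any distortion apply to the point x, -y, -z); pixel columns grow to the right and rows downward; lengths in m; the calibration is good to about 2 mm. A picture is of the moment at which its call begins. There is no depth.
A pose or a line that the arm cannot do raises manip.IKError and nothing moves.
- manip.hand_in(): hands the job in; it is judged then, once.
The state is a dict: "t": time; "joint_pos": joint angles; "joint_velocities": joint speeds; "tau": joint torques, N m; "tcp_pos": TCP position; "orientation": TCP orientation; "wrist_force": force on the tool from outside, world axes, zero at the start; "torque": the same for the moment, N m; "width": finger opening in m; "finger_force": force on a finger pad.
Only numpy, scipy, OpenCV 4.12 (cv2) and the standard library are available. Lean on these libraries where they do the work, as an engineer would, in place of code of your own. Each camera call takes 0.05 s, during which the arm holds its last target. There are 200 camera calls.

### The job

Assemble one charger on the fixture: set the open housing into the fixture's pocket, stand the power module (the board with the heat sink) flat inside the housing, lay the loose copper trim frame on the housing's rim, and close it with the plain cover, in that order. Every part lies flat and lengthways with the fixture, its edges lined up with the part below. Leave the spare cover with the opening in its top and the other things on the bench where they are.

Things in the scene. Friction and masses are not known exactly. Their poses are not given: they have to be found in the camera images.
- fixture: Fixed assembly fixture: aluminium plate 150 x 92 mm, 10 mm thick, with white corner stops 12 mm high on it that bound a pocket 132 (x) x 76 (y) mm. The long sides are open over the middle 98 mm, room for the fingers. Origin: centre of the plate's underside, on the table; x along its length, z up; the pocket is centred on the origin and its floor is at z = 10 mm.
- housing: Loose charger housing: black plastic open-topped box 120 x 64 mm, 34 mm high, walls 7 mm (inside 106 x 50 mm), floor 5 mm thick; about 160 g. Grasp it from above across its 64 mm width. Origin: centre of underside; x lengthways, z up as it lies; a half turn about z makes no difference.
- module: Loose power module: green circuit board 94 x 40 mm, 6 mm thick, with a finned aluminium heat sink 50 x 20 mm (x, y) standing on its middle to 52 mm above its underside; copper coil at +x, grey capacitors at -x, 20 mm high; about 220 g. Grasp the heat sink's upper part across its 20 mm. Origin: centre of underside; x lengthways, z up as it lies; a half turn about z makes no difference.
- trim: Loose copper trim frame lying on the table (not those standing in the white foam tray): 120 x 64 mm, 18 mm high, with an opening 90 x 36 mm (smaller than the board, so the module goes in first; the heat sink stands up through it); about 140 g. Grasp it across its 64 mm width. Origin: centre of underside; x lengthways, z up as it lies; a half turn about z makes no difference.
- cover: Loose plain cover: black plastic, 120 x 64 mm, 24 mm high, closed flat top with a thin grey line on it, hollow below (17 mm deep, walls 8 mm); about 100 g. The heat sink's top ends inside the hollow. Grasp it across its 64 mm width. Origin: centre of underside; x lengthways, z up as it lies; a half turn about z makes no difference.
- spare_cover: Spare cover, not to be used: as the plain cover (120 x 64 x 24 mm, black) but with a 44 mm eight-sided opening through its top. Loose; to be left where it lies. Origin: centre of underside; x lengthways, z up as it lies; a half turn about z makes no difference.
- screw_cup: Steel cup 42 mm across, 34 mm high, loose bystander. Origin: centre of its underside.
- tape_roll: Roll of yellow tape 48 mm across, 18 mm high, lying flat, loose bystander. Origin: centre of its underside.
- screwdriver: Screwdriver 180 mm long, lying along x on the robot's left of the work area, loose bystander. Origin: about the middle of its length, on the table.
There are look-alikes about, which are no part of the job. Leave any purple or yellow look-alike of the housing alone.

How it is judged:
On the way, in this order (a step that is already met when the one before it is completed fails the run):
1. the open housing sits flat in the pocket of the fixture, released (z of housing in the frame of fixture between 0.006 and 0.014 m and horizontal distance between housing and fixture below 0.012 m and angle between the x axis of housing and the x axis of fixture, either way round below 0.2 rad and angle between housing's own z axis and vertical below 0.08 rad and linear speed of housing below 0.03 m/s and angular speed of housing below 0.3 rad/s and contact force between the fingers and housing below 0.2 N), for 0.2 s.
2. the power module stands flat on the floor of the housing, heat sink up, released (z of module in the frame of housing between 0.001 and 0.009 m and horizontal distance between module and housing below 0.012 m and angle between the x axis of module and the x axis of housing, either way round below 0.2 rad and angle between module's own z axis and vertical below 0.08 rad and linear speed of module below 0.03 m/s and angular speed of module below 0.3 rad/s and contact force between the fingers and module below 0.2 N), for 0.2 s.
3. the copper trim frame lies flat on the housing's rim round the heat sink, edges lined up, released (z of trim in the frame of housing between 0.03 and 0.038 m and horizontal distance between trim and housing below 0.01 m and angle between the x axis of trim and the x axis of housing, either way round below 0.2 rad and angle between trim's own z axis and vertical below 0.08 rad and linear speed of trim below 0.03 m/s and angular speed of trim below 0.3 rad/s and contact force between the fingers and trim below 0.2 N), for 0.2 s.
4. the plain cover lies flat on the trim frame, edges lined up, released (z of cover in the frame of trim between 0.014 and 0.022 m and horizontal distance between cover and trim below 0.01 m and angle between the x axis of cover and the x axis of trim, either way round below 0.2 rad and angle between cover's own z axis and vertical below 0.08 rad and linear speed of cover below 0.03 m/s and angular speed of cover below 0.3 rad/s and contact force between the fingers and cover below 0.2 N), for 0.2 s.
At the end, for the whole second after the job is handed in: Housing in the pocket and module on its floor (within 12 mm of centre), trim on the housing's rim and plain cover on the trim (within 10 mm); each within 4 mm of its seated height, lengthways with the part below within 0.2 rad, upright within 0.08 rad, released and at rest (z of housing in the frame of fixture between 0.006 and 0.014 m and horizontal distance between housing and fixture below 0.012 m and angle between the x axis of housing and the x axis of fixture, either way round below 0.2 rad and angle between each of housing, module, trim, cover's own z axis and vertical below 0.08 rad and linear speed of each of housing, module, trim, cover below 0.03 m/s and angular speed of each of housing, module, trim, cover below 0.3 rad/s and z of module in the frame of housing between 0.001 and 0.009 m and horizontal distance between module and housing below 0.012 m and angle between the x axis of each of module, trim and the x axis of housing, either way round below 0.2 rad and z of trim in the frame of housing between 0.03 and 0.038 m and horizontal distance between trim and housing below 0.01 m and z of cover in the frame of trim between 0.014 and 0.022 m and horizontal distance between cover and trim below 0.01 m and angle between the x axis of cover and the x axis of trim, either way round below 0.2 rad); the robot touches nothing.
It fails at once if the spare cover with the opening is shifted by more than 40 mm (distance of spare_cover from where it was at the start of the episode above 0.04 m).
It fails at once if the steel cup is shifted by more than 40 mm (distance of screw_cup from where it was at the start of the episode above 0.04 m).
It fails at once if the roll of tape is shifted by more than 40 mm (distance of tape_roll from where it was at the start of the episode above 0.04 m).
It fails at once if the screwdriver is shifted by more than 40 mm (distance of screwdriver from where it was at the start of the episode above 0.04 m).
It also fails if it takes over 99 s, if anything falls off the work surface, if the arm or the gripper's body presses on something with over 40 N, if the wrist force passes 120 N, or if a joint passes its speed limit or range.

## Working session

There is one attempt and no reset: what is moved stays moved. The work goes in short steps, each a Python script; the robot and the scene stay as the last script left them, time stands still between calls to the robot, and variables do not carry over. Pictures are saved under pics/ and viewed, at most 14 in all, crops included, and the job is handed in when it is done.

```bash
mkdir -p pics; python3 - <<'E'
from workcell import manip, solver, status, viewer
import cv2, numpy as np, pickle
for n in ("scene","top"):
    c=viewer.capture(n); pickle.dump(c,open(n+".pkl","wb"))
    cv2.imwrite(f"pics/{n}0.png",cv2.resize(c["color"][:,:,::-1],(800,600),interpolation=cv2.INTER_CUBIC))
    print(n,c.keys(),c["camera_matrix"].round(1).tolist(),np.round(c["view"],3).tolist())
print(status.get_state())
E
```

```text
scene dict_keys(['color', 'camera_matrix', 'view']) [[491.9, 0.0, 281.0], [0.0, 491.9, 209.3], [0.0, 0.0, 1.0]] [[0.473, 0.881, 0.014, -0.313], [-0.554, 0.285, 0.782, 0.243], [0.685, -0.378, 0.623, -1.503], [0.0, 0.0, 0.0, 1.0]]
top dict_keys(['color', 'camera_matrix', 'view']) [[432.0, 0.0, 277.2], [0.0, 432.0, 211.4], [0.0, 0.0, 1.0]] [[-0.055, -0.998, 0.003, 0.081], [0.975, -0.053, 0.217, -0.536], [-0.216, 0.015, 0.976, -0.903], [0.0, 0.0, 0.0, 1.0]]
{'t': 0.1, 'joint_pos': array([-1.26299522e+00,  2.41325595e-01,  3.88342907e-03,  1.33519607e+00,
        2.01161961e-05,  1.57085297e+00]), 'joint_velocities': array([ 1.92647305e-03, -2.31740715e-03,  4.56773121e-03,  1.18610423e-03,
        3.36778718e-04,  5.25197516e-05]), 'tau': array([-9.43435371e-04, -3.73137867e+01,  2.53010023e+01,  1.08497276e-02,
        6.78734909e-05, -5.28939665e-06]), 'tcp_pos': array([ 0.15132048, -0.47597308,  0.23051733]), 'orientation': array([-3.13975074e+00, -2.00118272e-05,  3.07744424e-01]), 'wrist_force': array([ 0.90419895,  0.57559365, -0.0147399 ]), 'torque': array([-0.00907639,  0.04318377, -0.00062719]), 'finger_force': 0.0, 'width': 0.08514338154203561}
```

View pics/scene0.png

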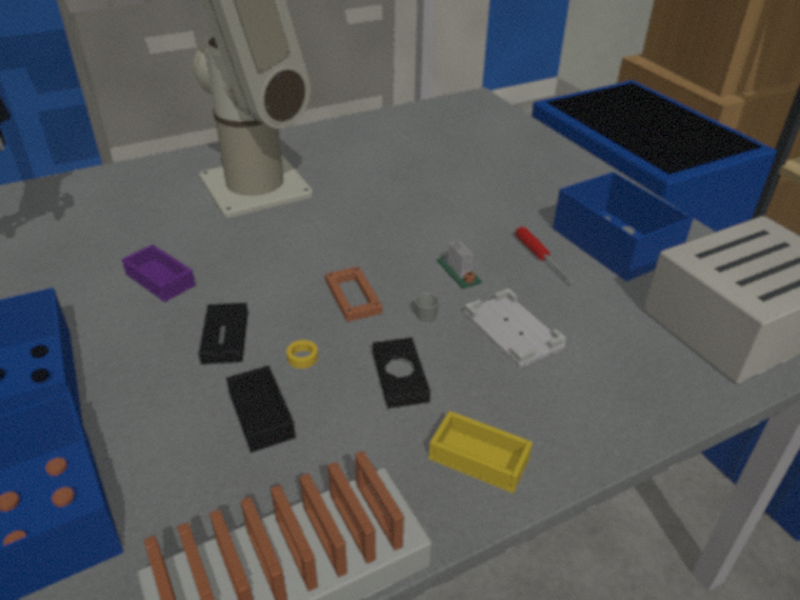

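View pics/top0.png

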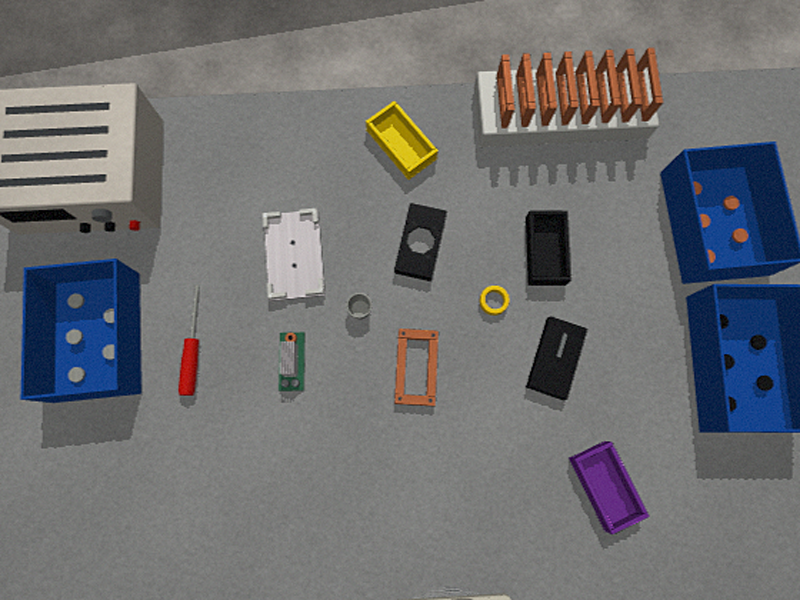

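Top view at 800x600: fixture (294,254), open black housing (548,247), spare cover with opening (421,241), plain cover with grey line (557,358), loose trim (417,367), module (291,361). 

Look-alikes for the housing are the purple (608,487) and yellow (401,138) boxes. For the trim, there are the frames in the foam tray (570,90). For the cover, there is the spare (421,241). I choose the black open box, the flat loose frame and the cover with the line.

```bash
cat > loc.py <<'E'
import cv2, numpy as np
def cast(c,uv,z):
    uv=np.atleast_2d(uv).astype(float); V=c["view"]; R,t=V[:3,:3],V[:3,3]
    d=np.c_[uv,np.ones(len(uv))]@np.linalg.inv(c["camera_matrix"]).T*[1,-1,-1]@R
    C=-R.T@t
    return (C+d*((z-C[2])/d[:,2])[:,None])[:,:2]
def masks(c):
    h=cv2.cvtColor(c["color"],cv2.COLOR_RGB2HSV).astype(int); H,S,V=h[...,0],h[...,1],h[...,2]
    return dict(black=(V<58), copper=(S>110)&(V>70)&((H<14)|(H>172)), green=(H>45)&(H<90)&(S>60), white=(V>172)&(S<60))
def blob(c,kind,near,z,r=45):
    "hull of the colour blob near pixel, cast on plane z -> centre, long-axis yaw, size"
    m=masks(c)[kind].astype(np.uint8); k=np.zeros_like(m); cv2.circle(k,tuple(int(v) for v in near),r,1,-1)
    m=cv2.morphologyEx(m*k,cv2.MORPH_OPEN,np.ones((2,2)))
    n,l,st,_=cv2.connectedComponentsWithStats(m); i=1+np.argmax(st[1:,4])
    cs,_=cv2.findContours((l==i).astype(np.uint8),cv2.RETR_EXTERNAL,cv2.CHAIN_APPROX_NONE)
    p=cast(c,max(cs,key=len)[:,0],z)*1000
    rect=cv2.minAreaRect(cv2.convexHull(p.astype(np.float32)))
    b=cv2.boxPoints(rect); e1,e2=b[1]-b[0],b[2]-b[1]; e=e1 if np.hypot(*e1)>np.hypot(*e2) else e2
    yaw=np.arctan2(e[1],e[0]); yaw=(yaw+np.pi/2)%np.pi-np.pi/2
    return np.array(rect[0])/1000, yaw, sorted(rect[1])
E
python3 - <<'E'
import pickle,cv2,numpy as np
from loc import *
c=pickle.load(open("top.pkl","rb")); s=.7
for n,k,px,z in [("fixture","white",(294,254),.008),("housing","black",(548,247),.017),("spare","black",(421,241),.012),("cover","black",(557,358),.012),("trim","copper",(417,367),.009),("module","green",(291,361),.006)]:
    p,y,sz=blob(c,k,np.array(px)*s,z); print(n,p.round(4),round(y,3),np.round(sz,1))
m=masks(c); im=c["color"].copy()
for k,col in dict(black=(255,0,255),green=(255,255,0),copper=(0,255,255),white=(0,0,255)).items(): im[cv2.morphologyEx(m[k].astype(np.uint8),cv2.MORPH_GRADIENT,np.ones((2,2)))>0]=col
cv2.imwrite("pics/m1.png",cv2.resize(im[130:300,170:430,::-1],None,fx=3,fy=3,interpolation=cv2.INTER_NEAREST))
E
```

```text
fixture [0.6424 0.2153] 0.027 [ 91.5 152.5]
housing [ 0.6259 -0.2071] -0.066 [ 71.  127.2]
spare [0.6498 0.0031] -0.28 [ 63.6 126.4]
cover [ 0.4433 -0.203 ] -0.395 [ 66.6 123.2]
trim [0.4415 0.0224] -0.114 [ 63.9 120.8]
module [0.4608 0.2233] -0.023 [38.9 92.1]
```

View pics/m1.png

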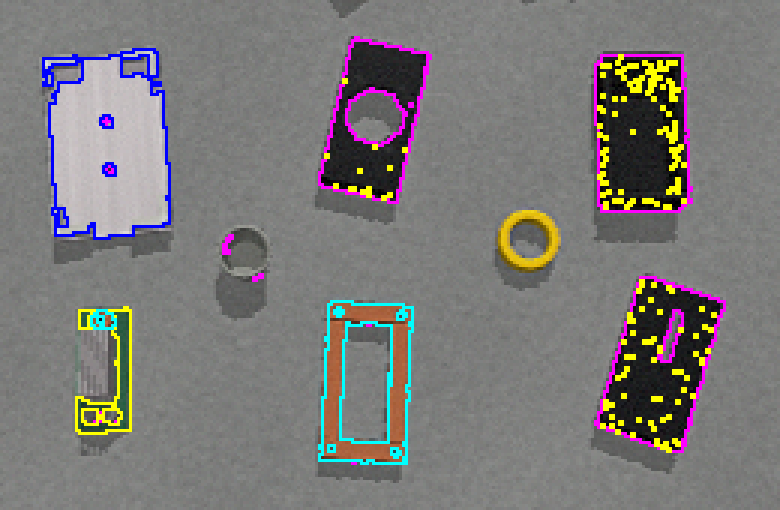

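Picture m1 confirms the masks: housing hull complete at (642,132), plain cover with line (660,365), trim (367,382), board (104,370), fixture (105,145). Next I pick the housing.

```bash
cat > arm.py <<'E'
from workcell import manip, solver, status, viewer
import numpy as np, cv2
from loc import *
ori=lambda y:[np.pi,0,y]
ZT=.20
def st(tag):
    s=status.get_state(); print(tag,"t",round(s["t"],1),"tcp",s["tcp_pos"].round(4),"w",round(s["width"],4),"ff",round(s["finger_force"],1),"F",s["wrist_force"].round(1))
def pick(p,yaw,z,opening,N=40,probe=None):
    manip.command_gripper(opening,N)
    manip.reach([*p,ZT],ori(yaw))
    manip.move_straight([*p,z+.03],v=.25)
    if manip.move_straight([*p,z],v=.05,contact_N=6):
        st("touch"); q=status.get_state()["tcp_pos"]; manip.move_straight([*p,q[2]+.004],v=.05)
    manip.command_gripper(0.0,N); st("grip")
    manip.move_straight([*p,ZT],v=.25); st("lift")
def place(p,yaw,z,opening,pre=.012):
    manip.reach([*p,ZT],ori(yaw)); manip.hold(.2)
    manip.move_straight([*p,z+pre],v=.2); manip.hold(.2)
    hit=manip.move_straight([*p,z-.004],v=.025,contact_N=4); st(f"down hit={hit}")
    manip.command_gripper(opening); manip.hold(.2); st("open")
    manip.move_straight([*p,ZT],v=.25)
def shot(name,crop=None,f=1):
    c=viewer.capture("top"); im=c["color"][:,:,::-1]
    if crop: im=im[crop[0]:crop[1],crop[2]:crop[3]]
    cv2.imwrite("pics/"+name,cv2.resize(im,None,fx=f,fy=f,interpolation=cv2.INTER_CUBIC)); return c
E
python3 - <<'E'
from arm import *
c=viewer.capture("top")
m=masks(c)["black"]; ys,xs=np.nonzero(m[160:195,198:214]); print("holes mid",cast(c,[xs.mean()+198,ys.mean()+160],.01))
pick([.6259,-.2071],-.066,.006,.078)
shot("h1.png",(80,300,150,450),2.5)
E
```

```text
holes mid [[0.64010739 0.21828525]]
grip t 4.2 tcp [ 0.6264 -0.2073  0.0067] w 0.0632 ff 46.4 F [0.3 0.3 2. ]
lift t 5.1 tcp [ 0.6249 -0.2068  0.1981] w 0.0632 ff 46.0 F [-1.2 -0.8 -2.5]
```

View pics/h1.png

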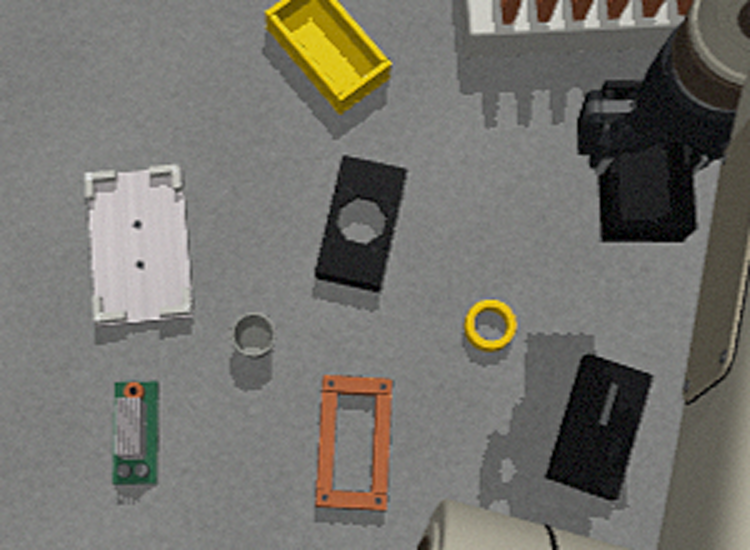

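The housing is held (width 63 mm). The fixture is clear at (140,245) in the crop, so I place it there.

```bash
python3 - <<'E'
from arm import *
place([.6408,.217],.03,.0165,.082)
manip.reach([.40,.05,.25],ori(0))
c=shot("h2.png",(120,300,150,350),3.5)
for n,k,px,z in [("housing","black",(205,178),.027),("fix","white",(205,178),.008),("module","green",(204,253),.006),("trim","copper",(292,257),.009)]: print(n,*blob(c,k,px,z))
E
```

```text
down hit=True t 11.8 tcp [0.6409 0.2171 0.0166] w 0.0633 ff 46.8 F [-0.1  0.3  4.2]
open t 12.3 tcp [0.6395 0.2166 0.0152] w 0.0816 ff 0.0 F [ 0.2 -0.1 -0.3]
housing [0.64119983 0.21722717] 0.033192396 [67.19407653808594, 129.64466857910156]
fix [0.58703021 0.14903387] 0.10548711 [18.98108673095703, 67.90860748291016]
module [0.46084525 0.22334155] -0.022731781 [38.89520263671875, 92.09310150146484]Traceback (most recent call last):
  File "<stdin>", line 5, in <module>
  File "loc.py", line 14, in blob
    n,l,st,_=cv2.connectedComponentsWithStats(m); i=1+np.argmax(st[1:,4])
                                                      ~~~~~~~~~^^^^^^^^^^
    return _wrapfunc(a, 'argmax', axis=axis, out=out, **kwds)
    return bound(*args, **kwds)
ValueError: attempt to get argmax of an empty sequence
```

View pics/h2.png

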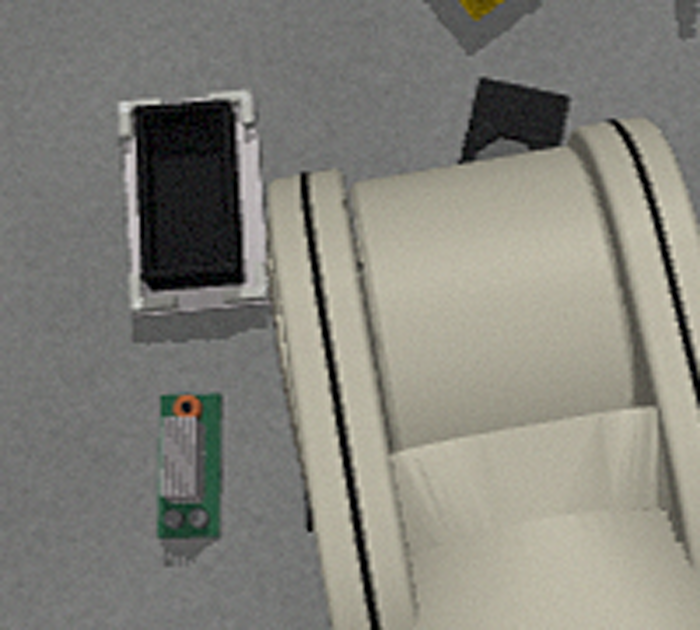

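The housing sits between all four stops (crop (190,195)). Measured centre is (0.641, 0.217), and it touched down 10 mm above pick height, so it is flat. The module is next.

```bash
python3 - <<'E'
from arm import *
pick([.4608,.2233],-.023,.032,.045,N=60)
place([.6411,.217],.032,.0475,.042)
manip.reach([.30,-.25,.25],ori(0))
c=shot("m2.png",(120,300,150,350),3.5)
for n,k,px,z in [("module","green",(205,178),.021),("trim","copper",(292,257),.009),("cover","black",(390,251),.012)]: print(n,*blob(c,k,px,z))
E
```

```text
grip t 17.4 tcp [0.4612 0.2236 0.0325] w 0.0184 ff 59.2 F [-0.1  0.5  2. ]
lift t 18.3 tcp [0.4598 0.2228 0.1984] w 0.0189 ff 58.8 F [-0.1  0.3 -2.5]
down hit=True t 20.8 tcp [0.6411 0.2171 0.0475] w 0.0184 ff 59.6 F [-0.2  0.3  5.3]
open t 21.3 tcp [0.6399 0.2167 0.0458] w 0.0422 ff 0.0 F [-0.7 -0.1  0. ]
module [0.64114679 0.21608676] 0.024468541 [42.09150314331055, 96.63416290283203]
trim [0.44169135 0.02225402] -0.1128701 [63.684635162353516, 120.42879486083984]
cover [ 0.44341119 -0.20262848] -0.39477766 [65.93180084228516, 123.16341400146484]
```

View pics/m2.png

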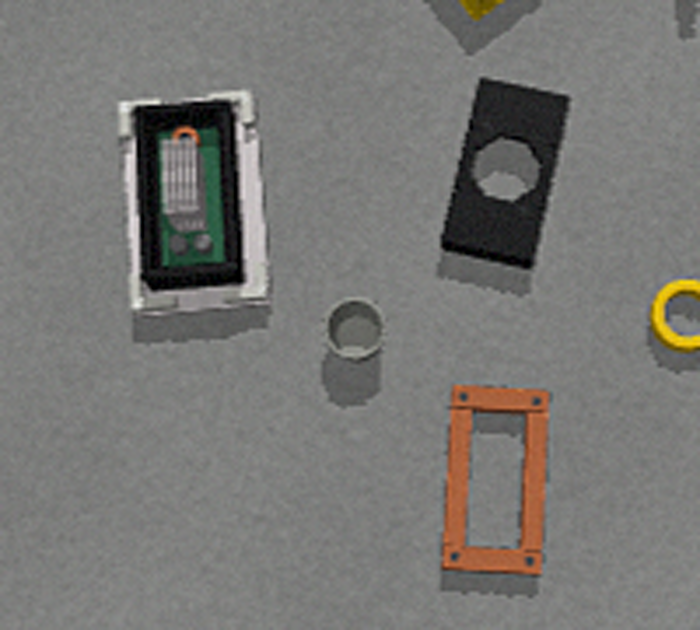

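The module stands in the housing (crop (192,200)), centred within 1 mm, and it touched down 15 mm above pick height. Next is the trim (crop (497,480)).

```bash
python3 - <<'E'
from arm import *
pick([.4417,.0223],-.113,.001,.077)
z=status.get_state()
place([.6411,.217],.032,.0455,.082)
manip.reach([.30,-.25,.25],ori(0))
c=shot("t2.png",(120,300,150,350),3.5)
print(blob(c,"copper",(205,178),.053))
E
```

```text
grip t 33.3 tcp [0.4421 0.0224 0.0015] w 0.0628 ff 44.3 F [-0.7 -0.4  4.4]
lift t 34.2 tcp [0.4407 0.0222 0.1987] w 0.0629 ff 44.0 F [-0.6  0.3 -1.9]
down hit=True t 37.0 tcp [0.6411 0.217  0.0456] w 0.0628 ff 44.6 F [ 0.2 -0.5  3.7]
open t 37.6 tcp [0.6401 0.2167 0.0444] w 0.0822 ff 0.0 F [-0.3  0.1 -0.2]
(array([0.64077881, 0.21679312]), np.float32(0.03491831), [64.44517517089844, 122.94205474853516])
```

View pics/t2.png

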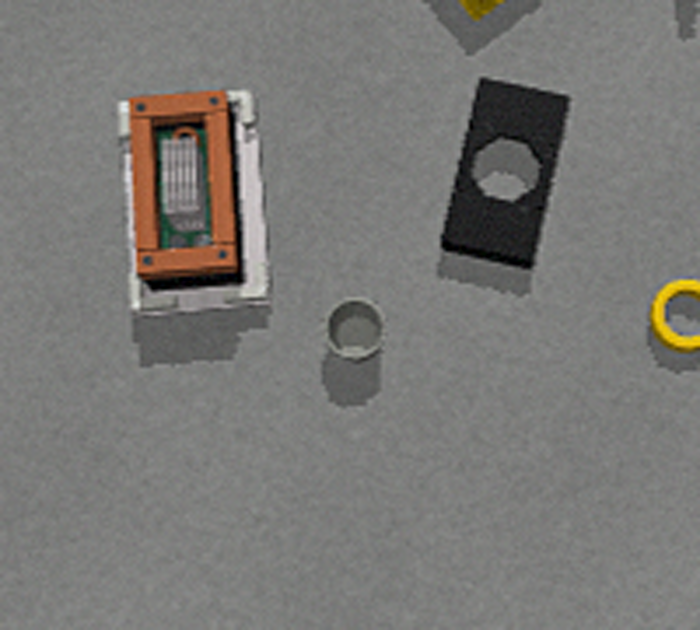

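The trim lies flat on the rim (crop (182,185)), seated 44 mm above pick height and centred within 1 mm. Now the plain cover.

```bash
python3 - <<'E'
from arm import *
pick([.4434,-.2028],-.395,.004,.078)
place([.6409,.217],.033,.0665,.082)
manip.reach([.30,-.25,.25],ori(0))
c=shot("c2.png",(120,300,150,350),3.5)
print(blob(c,"black",(203,172),.074)); st("end")
E
```

```text
grip t 45.5 tcp [ 0.4439 -0.203   0.0045] w 0.0627 ff 45.0 F [-0.6 -0.1  2.4]
lift t 46.5 tcp [ 0.4424 -0.2024  0.1986] w 0.0633 ff 44.7 F [-1.1  0.  -1.3]
down hit=True t 53.0 tcp [0.6408 0.217  0.0666] w 0.0626 ff 45.3 F [-1.  -0.6  4.5]
open t 53.5 tcp [0.64   0.2167 0.0652] w 0.0817 ff 0.0 F [0.2 0.7 0.5]
(array([0.6405271 , 0.21408887]), np.float32(0.03384626), [71.36552429199219, 125.78117370605469])
end t 58.6 tcp [ 0.3001 -0.25    0.25  ] w 0.0823 ff 0.0 F [-0.1  0.3  0.5]
```

View pics/c2.png

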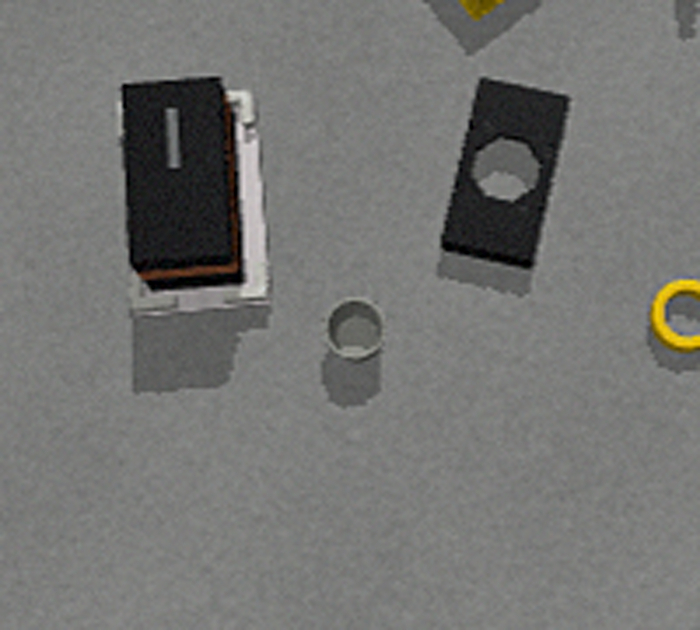

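The cover lies flat and aligned on the trim (crop (178,172)), seated 62 mm above pick height. The spare cover, cup and tape show no movement.

```bash
python3 -c "
from workcell import manip
print(manip.hand_in())"
```

```text
the job is handed in; nothing more can be done
None
```

The charger is assembled on the fixture in the order asked (housing, module, trim, plain cover). Each part seated within about 1 mm of its expected height, and the job was handed in at about 59 s; no verdict was returned.

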